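# Snap the red thread gauge into its spring-clip cradle

### The arm

A 7-joint arm with a two-finger parallel gripper is mounted at the origin on the work surface. World frame = base frame: x ahead of the robot, y to its left, z up, the work surface at z = 0. Lengths are in m, angles in rad, forces in N, time in s.
With the tool pointing down it reaches from about 0.4 to 0.9 m from the base axis. Payload 5.6 kg.
Tool frame: the origin (TCP) lies midway between the tips of the shut fingers; the grasp point (between the pads) lies 19 mm behind it; z points along the fingers, y is the direction in which the jaws open and shut (so a half turn about z gives the same grasp; the last joint's range is limited). The gripper opens to 92 mm and grips with 3 to 60 N. Pads are 20 mm wide; open, the fingers measure 128 mm over their backs; the gripper's body (75 mm by 189 mm) begins 69 mm behind the grasp point.
Start: joints at [1.064, 0.468, -0.012, 1.603, 0.006, 1.071, -0.056], TCP at [0.291, -0.581, 0.215] pointing down, gripper open.
Joint ranges: [-2.53, 2.53], [-0.31, 2.02], [-1.57, 1.55], [0.28, 2.44], [-1.29, 4.43], [0.15, 1.84], [-2.92, 2.92]. Speed limits (rad/s): [2.57, 2.57, 3.14, 3.14, 3.14, 3.14, 3.14].

### API

Orientations are given as a unit quaternion [w, x, y, z].
In Python, from cell import bot gives the robot as it stands. The module is installed in compiled form; this text tells all that it offers.
- The arm moves only by the tool arm_command, never from a script. Its arguments are lists of equal length, an entry for each row: "jaw": the closure in counts, from 0 (fully open) to 255 (shut); "travel": the shift along the tool's x, y, z in units of 30 mm (1.0 is 30 mm), a list of three; "spin": the turn about the tool's z in rad. A call has 1 to 20 rows; each row is the pose to reach, as a shift and turn from the pose commanded when the call began, along the tool's axes at that moment; what a row does not reach only later rows make up. A row lasts 1/12 s, in which the tool goes at most 41.7 mm and 7.16 degrees, less where a joint would pass 70% of its speed; a pose out of reach is approached as far as the arm can. A call with a gripper value outside its range is refused whole. The fingers move at their own pace and stop on an object; "force" is the grip in N (left out, the last holds). Time passes only in rows, so rows that repeat a pose let the fingers close. It gives the time, the measured TCP pose, the force and the opening at its end, in the units of the state.
- bot.state(): the state, without advancing time (a new reading comes with each control period).
- bot.grab_frame(name): name is "side" or "top" or "wrist"; returns a dict with "pixels" (480x640x3 uint8, blue, green, red), "K" (3x3 intrinsics, pixels), "pose" (4x4, takes a point from camera to world coordinates). Camera axes: x right, y down, z forward; pixel columns grow to the right and rows downward; lengths in m; the calibration is good to about 2 mm. The wrist camera is an equidistant fisheye: a pixel r from the principal point sees the ray r / f radians off the axis. A picture is of the moment at which its call begins. There is no depth.
- bot.job_done(): hands the job in, once; it reports no verdict.
The state is a dict: "clock": time; "q": joint angles; "joint_velocities": joint speeds; "effort": joint torques, N m; "tool_pos": TCP position; "ee_rot": TCP orientation; "wrist_force": force on the tool from outside, world axes, zero at the start; "torque": the same for the moment, N m; "finger_gap": finger opening in m.
Only numpy, scipy, OpenCV 4.12 (cv2) and the standard library are available. Lean on these libraries where they do the work, as an engineer would, in place of code of your own. Each camera call takes 0.05 s, during which the arm holds its last target. There are 200 camera calls.

### The job

The thread check is finished: put the red thread gauge back in the yellow spring-clip cradle by laying it along the clips and pressing it straight down until both ends snap past the rollers and it sits fully home and level, then let go. Either way round will do. Leave the blue gauge and the black torque multiplier where they are.

Things in the scene. Friction and masses are not known exactly. Their poses are not given: they have to be found in the camera images.
- red_gauge_center (a point): Red double-ended thread gauge, loose, 0.12 kg, 168 mm long, lying along its x, z up; this is its centre, 12 mm above its underside. Middle: square red grip 56 mm long, 24 wide, 24 high, to be held across its y sides. Each side of it: a round red barrel, 22 mm diameter, 28 to 64 mm from the centre, then a steel thread 16 mm thick. Both ends alike.
- cradle_seat (a point): Seat of the fixed yellow cradle (base 160x86, 10 mm high): where the gauge's centre lies when home, 35 mm over the table; x along it, z up. Clips at x +-46 mm: sprung arms 14 mm wide, flared lips to 66 mm high, white rollers 14 mm apart. The gauge first rests on them 23 mm above home; 8-12 N down snaps it in. Only base plate within 39 mm of the middle: room for fingers.
- blue_gauge_center (a point): Blue thread gauge of the same shape and size as the red one, loose on the mat: not the one wanted, leave it alone. This point is its centre, 12 mm above its underside; x along it.
- multiplier: Black torque multiplier, loose, 1.8 kg, upright: stepped drum 88 mm in diameter, 113 mm high, two steel bands, square drive on top. Origin: centre of its underside. Leave it alone. A fixed grey turntable, 124 mm across, 96 mm high, with a sample rod end, stands 200 to 380 mm from it in y; both lie beyond the gauges and cradle.
Mind the look-alikes: they are no part of the job. Of the things shaped like the part that bears red_gauge_center, the red one is meant. Of the things that look like the part that bears cradle_seat, the middle-sized one is meant.

How it is judged:
By the outcome, as a careful person would: the job done as asked, in the order asked, and still so for the second after the job is handed in, with the robot touching nothing.
It also fails if it takes over 38 s, if anything falls off the work surface, if the arm or the gripper's body presses on something with over 40 N, if the wrist force passes 120 N, or if a joint passes its speed limit or range.

## Working session

There is one attempt and no reset: what is moved stays moved. The work goes in short steps, Python scripts to look and compute and a tool call to move; the robot and the scene stay as the last step left them, time stands still between calls to the robot, and variables do not carry over. Pictures are saved under pics/ and viewed, about 8 in all and at most 12, crops included, and the job is handed in when it is done.

Besides the shell and the picture viewer there is one more tool, called after "Request:" in YAML: its name, and indented under it one key for each argument. arm_command: Moves the arm, as the interface text tells. Its arguments: {"type":"object","properties":{"jaw":{"type":"array","items":{"type":"number"}},"travel":{"type":"array","items":{"type":"array","items":{"type":"number"}}},"spin":{"type":"array","items":{"type":"number"}},"force":{"type":"number"}},"required":["jaw","travel","spin"]}

```bash
mkdir -p pics; cat > h.py <<'E'
import numpy as np, cv2
from cell import bot
def grab(n,tag):
    f=bot.grab_frame(n); cv2.imwrite(f'pics/{tag}.png',f['pixels']); np.savez(f'pics/{tag}.npz',**f); return f
def ray(f,uv,fish=False):
    K=f['K'];T=f['pose'];d=np.array([(uv[0]-K[0,2])/K[0,0],(uv[1]-K[1,2])/K[1,1],1.])
    if fish:
        r=np.hypot(d[0],d[1]); s=np.sin(r)/r if r>1e-9 else 1; d=np.array([d[0]*s,d[1]*s,np.cos(r)])
    return T[:3,3],T[:3,:3]@d
def onz(f,uv,z,fish=False):
    o,d=ray(f,uv,fish); return o+d*(z-o[2])/d[2]
E
python3 - <<'E'
from h import *
for n in('top','side'):
    f=grab(n,n+'0'); print(n,f['K'].round(1).tolist(),f['pose'].round(3).tolist())
s=bot.state(); print(s)
E
```

```text
top [[542.1, 0.0, 315.0], [0.0, 542.1, 240.8], [0.0, 0.0, 1.0]] [[-0.03, -0.977, 0.211, 0.228], [-1.0, 0.03, -0.001, -0.024], [-0.005, -0.211, -0.978, 1.387], [0.0, 0.0, 0.0, 1.0]]
side [[526.5, 0.0, 314.8], [0.0, 526.5, 232.2], [0.0, 0.0, 1.0]] [[-1.0, 0.018, 0.012, 0.481], [-0.001, 0.514, -0.858, 1.013], [-0.022, -0.857, -0.514, 0.651], [0.0, 0.0, 0.0, 1.0]]
{'clock': 0.1, 'q': array([ 1.06396705,  0.46829802, -0.01158505,  1.60349362,  0.00601037,
        1.07141289, -0.05634179]), 'joint_velocities': array([-0.00082565, -0.00280357, -0.00090247, -0.00083795,  0.0008905 ,
       -0.00120546,  0.00033235]), 'effort': array([ 1.01547477e-03, -5.21648312e+01, -1.23280971e-02, -2.44368321e+01,
       -5.67447860e-02,  1.41038906e-02,  7.29875092e-05]), 'tool_pos': array([ 0.29049337, -0.58090405,  0.21374552]), 'ee_rot': array([-7.50073860e-04,  9.73241296e-01,  2.29784154e-01, -2.44673221e-04]), 'wrist_force': array([-0.21629648, -0.42472673, -0.07740681]), 'torque': array([ 0.02814643, -0.01966981, -0.00838511]), 'finger_gap': 0.09181948331510878}
```

View pics/top0.png

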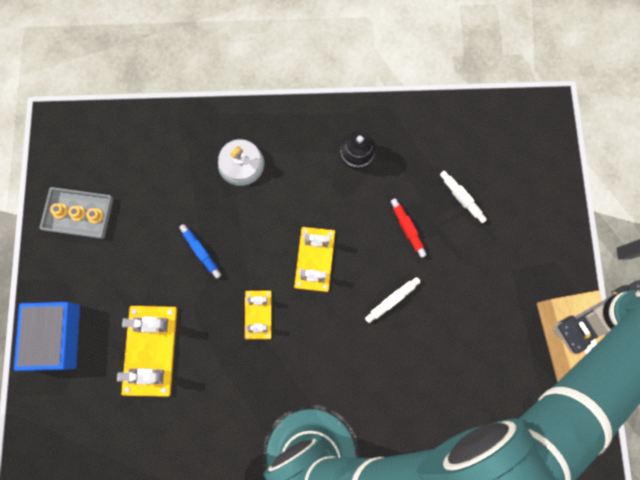

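View pics/side0.png

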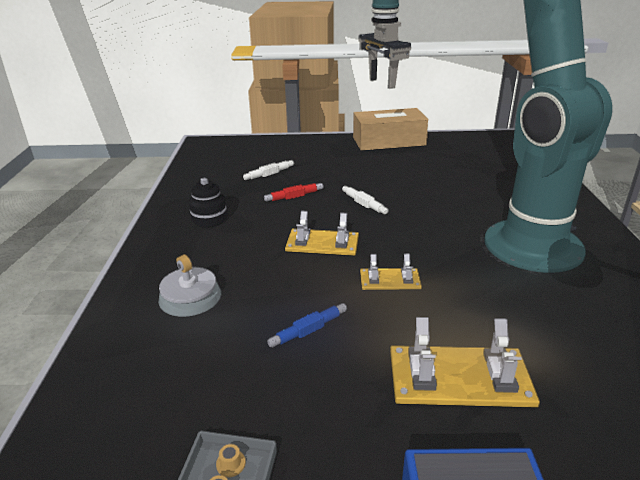

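Candidates for the gauge in the top view are red (408,228), blue (200,251), white (463,196) and white (393,300); I choose the red one. The cradles are large (149,351), middle (315,259) and small (258,315); I choose the middle one and will check that it measures 160x86.

```bash
cat >> h.py <<'E'
def mask(img,which):
    h=cv2.cvtColor(img,cv2.COLOR_BGR2HSV)
    if which=='red': return cv2.inRange(h,(0,150,60),(6,255,255))|cv2.inRange(h,(174,150,60),(180,255,255))
    return cv2.inRange(h,(18,150,80),(32,255,255))
def rects(f,which,z,amin=100,fish=False):
    m=cv2.morphologyEx(mask(f['pixels'],which),cv2.MORPH_CLOSE,np.ones((9,9)))
    out=[]
    for c in cv2.findContours(m,0,2)[0]:
        if cv2.contourArea(c)<amin: continue
        P=np.array([onz(f,p,z,fish)[:2] for p in cv2.convexHull(c)[:,0]])
        (cx,cy),(w,h),a=cv2.minAreaRect((P*1000).astype(np.float32))
        if w<h: w,h,a=h,w,a+90
        out.append((c[:,0].mean(0).round().tolist(),round(cx,1),round(cy,1),round(w,1),round(h,1),round((a+90)%180-90,1)))
    return out
E
python3 - <<'E'
from h import *
for n in('top','side'):
    f=dict(np.load(f'pics/{n}0.npz'))
    for w,z in(('red',.012),('yellow',.010)):
        for r in rects(f,w,z): print(n,w,r)
f=dict(np.load('pics/top0.npz'))
cv2.imwrite('pics/crop0.png',cv2.resize(f['pixels'][180:350,230:450],None,fx=3.5,fy=3.5,interpolation=2))
E
```

```text
top red ([408.0, 228.0], 553.5, -269.2, 128.9, 33.7, 25.8)
top yellow ([145.0, 349.0], 259.5, 396.5, 222.7, 123.7, -2.9)
top yellow ([255.0, 316.0], 339.8, 125.5, 124.1, 68.6, -0.7)
top yellow ([314.0, 256.0], 478.5, -22.6, 165.2, 91.6, -8.3)
side red ([295.0, 191.0], 553.7, -271.0, 140.6, 67.2, 23.4)
side yellow ([480.0, 375.0], 260.0, 399.6, 218.9, 125.4, -3.2)
side yellow ([391.0, 277.0], 341.5, 131.8, 119.8, 72.1, 0.1)
side yellow ([317.0, 240.0], 479.8, -16.5, 160.8, 101.3, -8.5)
side yellow ([241.0, 51.0], 899.7, -2021.4, 344.7, 115.3, -86.3)
```

View pics/crop0.png

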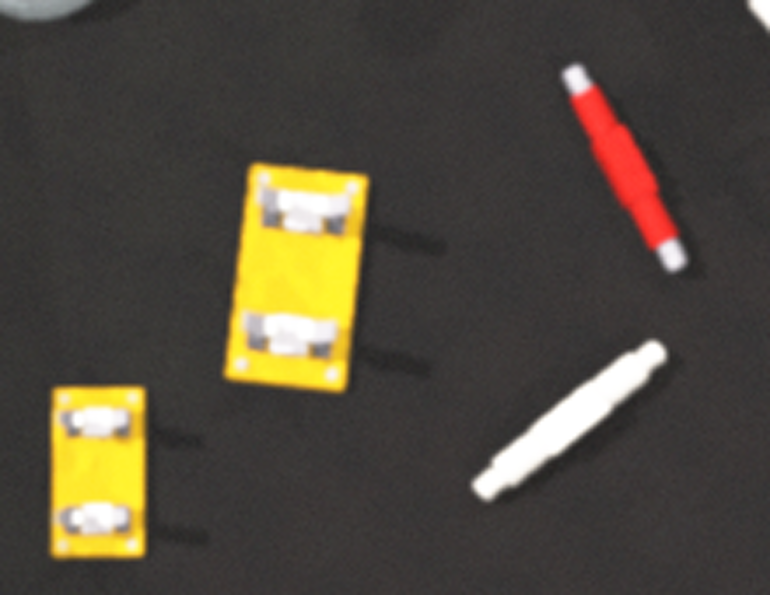

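The middle cradle measures 165x92 mm, against 124 and 223 mm for the other two, so it is the right one: centre about (0.479,-0.020), axis -8.4°. The crop confirms the red gauge at about (0.5535,-0.270), axis about 25.5°. The tool x axis is already at about 26.6°. I'll go above it.

Request:
arm_command:
  jaw: [0, 0, 0, 0, 0, 0, 0, 0, 0, 0, 0, 0, 0, 0]
  travel:
    - [12.5, -5.4, 0]
    - [12.5, -5.4, 0]
    - [12.5, -5.4, 0]
    - [12.5, -5.4, 0]
    - [12.5, -5.4, 0]
    - [12.5, -5.4, 0]
    - [12.5, -5.4, 0]
    - [12.5, -5.4, 0]
    - [12.5, -5.4, 0]
    - [12.5, -5.4, 0]
    - [12.5, -5.4, 1.8]
    - [12.5, -5.4, 1.8]
    - [12.5, -5.4, 1.8]
    - [12.5, -5.4, 1.8]
  spin: [0, 0, 0, 0, 0, 0, 0, 0, 0, 0, 0, 0, 0, 0]
  force: 30

```text
clock: 1.27
tool_pos: [0.5525, -0.2698, 0.16]
ee_rot: [-0.0, 0.973, 0.229, -0.001]
wrist_force: [-0.3, -0.5, 1.4]
finger_gap: 0.0918
```

```bash
cat >> h.py <<'E'
def totool(p,ang=None):
    "shift to world point p (TCP) in tool units; spin to bring tool x to ang deg"
    from scipy.spatial.transform import Rotation as R
    s=bot.state(); q=s['ee_rot']; M=R.from_quat([*q[1:],q[0]]).as_matrix()
    a=np.degrees(np.arctan2(M[1,0],M[0,0]))
    print('tcp',s['tool_pos'].round(4),'xang',a.round(2),'tilt z',M[:,2].round(3),'F',s['wrist_force'].round(2),'gap',round(s['finger_gap'],4),'t',s['clock'])
    print('travel',(M.T@(np.array(p)-s['tool_pos'])/.03).round(2), 'spin',None if ang is None else round(np.radians(-(ang-a)),3))
E
python3 - <<'E'
from h import *
f=grab('wrist','w1'); print(f['K'].tolist(),f['pose'].round(3).tolist())
for r in rects(f,'red',.012,300,True): print(r)
for r in rects(f,'yellow',.010,300,True): print(r)
totool([.5535,-.270,.16],25.5)
E
```

```text
[[371.64829954431775, 0.0, 315.5752355354915], [0.0, 371.64829954431775, 243.19757224757262], [0.0, 0.0, 1.0]] [[0.445, -0.865, -0.231, 0.618], [-0.895, -0.431, -0.114, -0.239], [-0.001, 0.257, -0.966, 0.329], [0.0, 0.0, 0.0, 1.0]]
([316.0, 229.0], 553.3, -270.2, 130.9, 25.3, 25.8)
([80.0, 178.0], 481.5, -26.9, 161.4, 88.9, -8.1)
tcp [ 0.5533 -0.2703  0.1613] xang 26.44 tilt z [ 0.    -0.001 -1.   ] F [-0.14 -0.98 -0.15] gap 0.0919 t 1.3167
travel [ 0.01 -0.01  0.04] spin 0.016
```

View pics/w1.png

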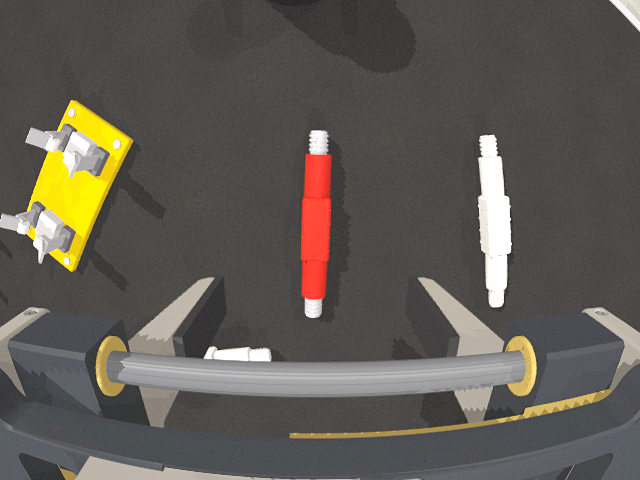

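The gauge is centred under the tool at px (316,229), with its axis within 1°. The white gauge at (493,220) is clear of the fingers, and the yellow cradle is upper left at (80,178). I'll descend and grip.

Request:
arm_command:
  jaw: [100, 100, 100, 100, 100, 100, 120, 255, 255, 255, 255, 255, 255, 255]
  travel:
    - [0, 0, 1.4]
    - [0, 0, 2.8]
    - [0, 0, 4.0]
    - [0, 0, 4.8]
    - [0, 0, 5.17]
    - [0, 0, 5.17]
    - [0, 0, 5.17]
    - [0, 0, 5.17]
    - [0, 0, 5.17]
    - [0, 0, 5.17]
    - [0, 0, 5.17]
    - [0, 0, 5.17]
    - [0, 0, 5.17]
    - [0, 0, 5.17]
  spin: [0.015, 0.015, 0.015, 0.015, 0.015, 0.015, 0.015, 0.015, 0.015, 0.015, 0.015, 0.015, 0.015, 0.015]
  force: 40

```text
clock: 2.48
tool_pos: [0.5544, -0.269, 0.0068]
ee_rot: [0.001, 0.975, 0.222, 0.001]
wrist_force: [-1.2, 0.3, 6.6]
finger_gap: 0.0236
```

Request:
arm_command:
  jaw: [255, 255, 255, 255, 255, 255, 255]
  travel:
    - [0, 0, -0.5]
    - [0, 0, -1.5]
    - [0, 0, -2.8]
    - [0, 0, -4.2]
    - [0, 0, -5.0]
    - [0, 0, -5.0]
    - [0, 0, -5.0]
  spin: [0, 0, 0, 0, 0, 0, 0]

```text
clock: 3.07
tool_pos: [0.5543, -0.2691, 0.157]
ee_rot: [0.001, 0.975, 0.222, 0.001]
wrist_force: [-0.3, 0.6, -2.4]
finger_gap: 0.0237
```

```bash
python3 - <<'E'
from h import *
totool([.480,-.022,.155],-8.3)
E
```

```text
tcp [ 0.5543 -0.2691  0.157 ] xang 25.71 tilt z [ 0.003 -0.001 -1.   ] F [-0.31  0.57 -2.4 ] gap 0.0237 t 3.0667
travel [ 1.34 -8.49  0.05] spin 0.594
```

Request:
arm_command:
  jaw: [255, 255, 255, 255, 255, 255, 255, 255, 255, 255, 255]
  travel:
    - [1.34, -8.49, 0]
    - [1.34, -8.49, 0]
    - [1.34, -8.49, 0]
    - [1.34, -8.49, 0]
    - [1.34, -8.49, 0]
    - [1.34, -8.49, 0]
    - [1.34, -8.49, 0]
    - [1.34, -8.49, 0]
    - [1.34, -8.49, 0]
    - [1.34, -8.49, 0]
    - [1.34, -8.49, 0]
  spin: [0.594, 0.594, 0.594, 0.594, 0.594, 0.594, 0.594, 0.594, 0.594, 0.594, 0.594]

```text
clock: 3.98
tool_pos: [0.4794, -0.0235, 0.1548]
ee_rot: [0.0, 0.997, -0.074, -0.001]
wrist_force: [0.0, -0.2, -1.4]
finger_gap: 0.0233
```

```bash
python3 - <<'E'
from h import *
f=grab('wrist','w2'); print(f['pose'].round(3).tolist())
for r in rects(f,'yellow',.010,300,True): print(r)
totool([.480,-.022,.155],-8.3)
for r in rects(f,'red',bot.state()['tool_pos'][2]+.006,300,True): print('red',r)
E
```

```text
[[-0.148, -0.956, -0.253, 0.551], [-0.989, 0.143, 0.037, -0.035], [0.001, 0.256, -0.967, 0.324], [0.0, 0.0, 0.0, 1.0]]
([350.0, 207.0], 492.8, -55.6, 124.8, 27.2, -7.6)
([280.0, 205.0], 501.5, 1.5, 124.8, 31.2, -8.7)
tcp [ 0.4794 -0.0235  0.1549] xang -8.48 tilt z [-0.001 -0.    -1.   ] F [-0.56  0.04 -1.47] gap 0.0234 t 4.0333
travel [ 0.01 -0.05 -0.  ] spin -0.003
red ([315.0, 409.0], 415.7, -14.1, 21.5, 13.4, 81.5)
red ([315.0, 267.0], 494.4, -26.6, 97.9, 25.5, -9.0)
```

View pics/w2.png

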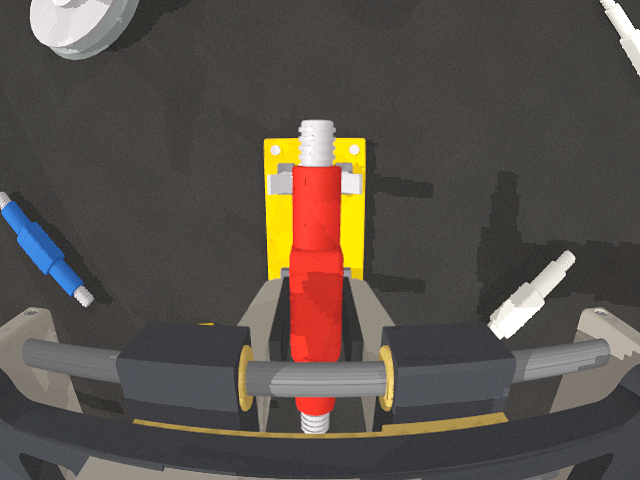

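Px (264..366,139) is the far edge of the base. The red gauge hangs nicely along it, but lateral and longitudinal offsets need numbers.

```bash
python3 - <<'E'
from h import *
f=dict(np.load('pics/w2.npz')); y=mask(f['pixels'],'yellow'); y[:,:255]=0; y[:,375:]=0; r=mask(f['pixels'],'red')
L,Rr=[],[]
for v in range(150,270,4):
    u=np.flatnonzero(y[v]); L.append(onz(f,(u[0]-.5,v),.010,True)); Rr.append(onz(f,(u[-1]+.5,v),.010,True))
fits=[np.polyfit(np.array(P)[:,0],np.array(P)[:,1],1) for P in(L,Rr)]
top=[]
for u in list(range(270,296,4))+list(range(340,362,4)):
    v=np.flatnonzero(y[:,u]); top.append(onz(f,(u,v[0]-.5),.010,True))
top=np.mean(top,0)
print('edge ang',[np.degrees(np.arctan(k[0])).round(2) for k in fits])
m=np.mean(fits,0);a=np.arctan(m[0]);d=np.array([np.cos(a),np.sin(a)]);n=np.array([-d[1],d[0]])
print('width mm',(fits[0][1]-fits[1][1])*np.cos(a)*1000)
p0=np.array([0,m[1]]); far=p0+d*(d@(top[:2]-p0)); c=far-.08*d; print('cradle c',c.round(4))
# gauge: barrel silhouette lies at axis height zc
zc=.1549+.0052; G=[]
for v in range(172,240,4):
    u=np.flatnonzero(r[v]); G.append((onz(f,(u[0]-.5,v),zc,True)+onz(f,(u[-1]+.5,v),zc,True))/2)
G=np.array(G)[:,:2]; kg=np.polyfit(G[:,0],G[:,1],1); print('gauge ang',np.degrees(np.arctan(kg[0])).round(2))
e=[onz(f,(318,120),zc+.004,True)[:2],onz(f,(315,433),zc,True)[:2]]
b=[onz(f,(316,np.flatnonzero(r[:,316])[0]-.5),zc+.009,True)[:2], onz(f,(316,249),zc+.012,True)[:2]]
print('gauge end',e,'barrel far end -64mm:',b[0]-.064*d,'grip edge -28:',b[1]-.028*d)
print('lat of gauge at cradle c:',np.polyval(kg,c[0]),'vs',c[1])
E
```

```text
edge ang [np.float64(-7.97), np.float64(-8.28)]
width mm 83.02570881606516
cradle c [ 0.4801 -0.024 ]
gauge ang -8.91
gauge end [array([ 0.56233764, -0.03766834]), array([ 0.39379063, -0.01110528])] barrel far end -64mm: [ 0.47952792 -0.02484693] grip edge -28: [ 0.48086938 -0.02481308]
lat of gauge at cradle c: -0.024264904413064114 vs -0.02396580174569443
```

Alignment is good: the offsets are about 1 mm and the angle differs by about 0.5°. I'll descend to just above the rollers, then press slowly.

Request:
arm_command:
  jaw: [255, 255, 255, 255, 255, 255, 255, 255, 255]
  travel:
    - [0, 0, 1.0]
    - [0, 0, 2.0]
    - [0, 0, 2.7]
    - [0, 0, 3.1]
    - [0, 0, 3.25]
    - [0, 0, 3.35]
    - [0, 0, 3.45]
    - [0, 0, 3.55]
    - [0, 0, 3.6]
  spin: [-0.008, -0.008, -0.008, -0.008, -0.008, -0.008, -0.008, -0.008, -0.008]
  force: 55

```text
clock: 4.78
tool_pos: [0.4798, -0.0224, 0.0487]
ee_rot: [0.0, 0.998, -0.069, 0.0]
wrist_force: [-4.2, -1.8, 8.7]
finger_gap: 0.0235
```

```bash
python3 - <<'E'
from h import *
totool([.480,-.024,.030],-8.3); print(bot.state()['torque'])
f=grab('side','s3'); cv2.imwrite('pics/s3c.png',cv2.resize(f['pixels'][170:270,250:390],None,fx=5,fy=5,interpolation=2))
E
```

```text
tcp [ 0.4798 -0.0224  0.0487] xang -7.9 tilt z [ 0.001 -0.001 -1.   ] F [-4.22 -1.8   8.72] gap 0.0235 t 4.7833
travel [0.01 0.05 0.62] spin 0.007
[-0.15444591  0.93282581  0.06089666]
```

View pics/s3c.png

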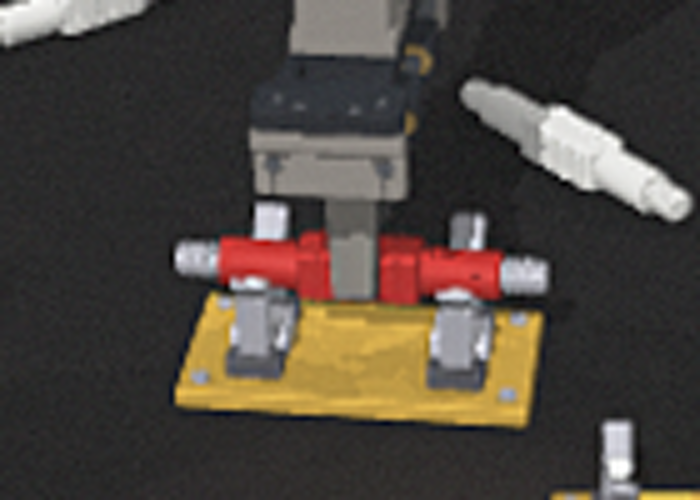

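The gauge lies between the arms of both clips, barrels at crop px (260,260) and (460,270). It is resting on the rollers with 8.7 N upward. I'll press on to home.

Request:
arm_command:
  jaw: [255, 255, 255, 255, 255, 255, 255, 255, 255, 255]
  travel:
    - [0, 0, 0.1]
    - [0, 0, 0.2]
    - [0, 0, 0.3]
    - [0, 0, 0.4]
    - [0, 0, 0.5]
    - [0, 0, 0.56]
    - [0, 0, 0.6]
    - [0, 0, 0.63]
    - [0, 0, 0.63]
    - [0, 0, 0.63]
  spin: [0, 0, 0, 0, 0, 0, 0, 0, 0, 0]

```text
clock: 5.67
tool_pos: [0.4797, -0.0222, 0.0297]
ee_rot: [0.0, 0.998, -0.069, 0.0]
wrist_force: [-3.0, -3.2, 9.0]
finger_gap: 0.0234
```

```bash
python3 - <<'E'
from h import *
totool([.480,-.024,.030],-8.3); print(bot.state()['torque'])
f=grab('side','s4'); cv2.imwrite('pics/s4c.png',cv2.resize(f['pixels'][170:270,250:390],None,fx=5,fy=5,interpolation=2))
E
```

```text
tcp [ 0.4797 -0.0222  0.0297] xang -7.89 tilt z [ 0.    -0.001 -1.   ] F [-3.02 -3.2   9.03] gap 0.0234 t 5.6667
travel [ 0.02  0.06 -0.01] spin 0.007
[-0.67010241  0.82499064 -0.02546585]
```

View pics/s4c.png

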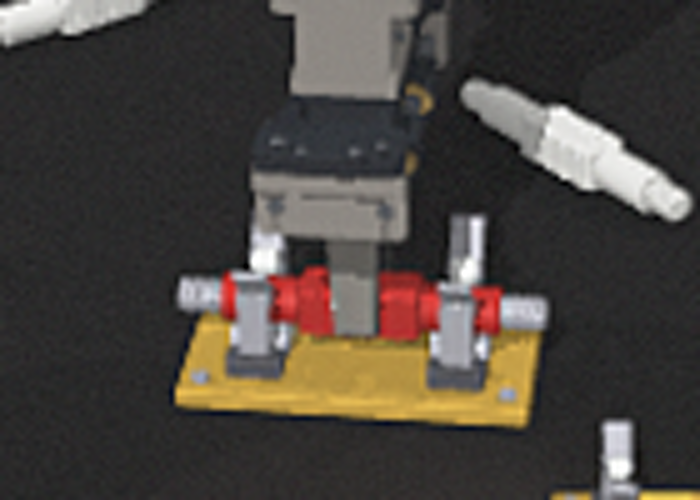

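Both ends look seated at about the predicted height (TCP 0.0297). I'll press a little more to check that it is against the hard stop.

Request:
arm_command:
  jaw: [255, 255, 255, 255]
  travel:
    - [0, 0, 0.04]
    - [0, 0, 0.08]
    - [0, 0, 0.1]
    - [0, 0, 0.1]
  spin: [0, 0, 0, 0]

```text
clock: 6.05
tool_pos: [0.4798, -0.0222, 0.0294]
ee_rot: [0.001, 0.998, -0.069, 0.0]
wrist_force: [-13.8, -2.6, 42.5]
finger_gap: 0.024
```

The force rose to 42 N over 0.3 mm, so it is on the hard stop. I'll ease off, release and rise.

Request:
arm_command:
  jaw: [255, 255, 110, 110, 110, 110, 110, 110, 110, 110, 110, 110, 110, 110]
  travel:
    - [0, 0, -0.1]
    - [0, 0, -0.12]
    - [0, 0, -0.12]
    - [0, 0, -0.12]
    - [0, 0, -0.12]
    - [0, 0, -0.12]
    - [0, 0, -0.12]
    - [0, 0, -0.5]
    - [0, 0, -1.0]
    - [0, 0, -2.0]
    - [0, 0, -3.2]
    - [0, 0, -4.4]
    - [0, 0, -5.0]
    - [0, 0, -5.0]
  spin: [0, 0, 0, 0, 0, 0, 0, 0, 0, 0, 0, 0, 0, 0]

```text
clock: 7.22
tool_pos: [0.4824, -0.0216, 0.1798]
ee_rot: [-0.0, 0.998, -0.069, 0.004]
wrist_force: [0.7, -0.0, -0.3]
finger_gap: 0.0521
```

```bash
python3 - <<'E'
from h import *
totool([.480,-.024,.030],-8.3)
f=grab('side','s5'); a=cv2.resize(f['pixels'][170:270,250:390],None,fx=4,fy=4,interpolation=2)
w=grab('wrist','w5'); b=w['pixels'][80:440,140:500]
b=cv2.resize(b,(0,0),fx=400/360,fy=400/360)[:, :240+0] if False else cv2.resize(w['pixels'][100:420,220:412],(240,400))
cv2.imwrite('pics/c5.png',np.hstack([a,b]))
for z in(.035,): 
    for r in rects(w,'red',z,100,True): print('red wrist',r)
# side view: barrel outer ends, centre pixels -> height at plane y of axis
m=mask(f['pixels'],'red')[170:270,250:390]; v,u=np.nonzero(m); print(u.min()+250,u.max()+250)
for s in(range(u.min()+2,u.min()+5),range(u.max()-4,u.max()-1)):
    uu=np.mean(list(s))+250; vv=np.mean([v[u==k].mean() for k in s])+170
    o,d=ray(f,(uu,vv)); n=np.array([np.sin(np.radians(8.2)),np.cos(np.radians(8.2)),0]); t=n@(np.array([.480,-.023,0])-o)/(n@d); print('end pt on axis plane',(o+t*d).round(4))
E
```

```text
tcp [ 0.4824 -0.0216  0.1798] xang -7.86 tilt z [ 0.009 -0.    -1.   ] F [ 0.66 -0.   -0.28] gap 0.0521 t 7.2167
travel [-0.11  0.1   4.99] spin 0.008
red wrist ([318.0, 240.0], 478.3, -23.5, 130.9, 23.1, -8.3)
294 350
end pt on axis plane [nan nan nan]
end pt on axis plane [ 0.4223 -0.0147  0.0361]<stdin>:12: RuntimeWarning: Mean of empty slice.
  ret = ret.dtype.type(ret / rcount)
```

View pics/c5.png

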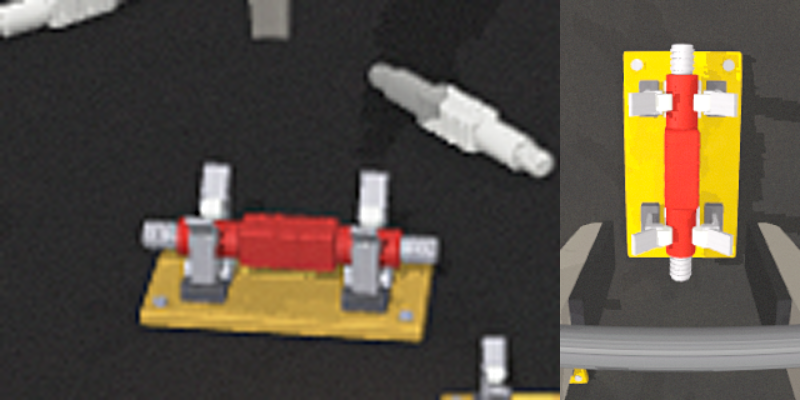

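The gauge lies centred between both clips with the rollers over the barrels, steel tips at side px (290,228.5) and (355,232). I'll run a final level check on the tips and hand in.

```bash
python3 - <<'E'
from h import *
f=dict(np.load('pics/s5.npz')); n=np.array([np.sin(np.radians(8.2)),np.cos(np.radians(8.2)),0]); zs=[]
for uv in((290,228.5),(355,232.2)):
    o,d=ray(f,uv); t=n@(np.array([.480,-.023,0])-o)/(n@d); p=o+t*d; zs.append(p[2]); print(p.round(4))
if max(abs(np.array(zs)-.036))<.006: print(bot.job_done())
E
```

```text
[ 0.5528 -0.0335  0.0348]
[ 0.4043 -0.0121  0.0346]
the job is handed in; nothing more can be done
None
```

The red gauge is back in the middle-sized yellow cradle, snapped in and released, and the job is handed in. The robot's clock read 7.2 s of the 38 s allowed.

- **Seating:** Pressing further met a hard stop, with the force rising to about 42 N over 0.3 mm. That 42 N went through the held gauge, well under the 120 N wrist limit.
- **Height and level:** In the side view both steel tips measured 34.8 mm and 34.6 mm high, against 35 mm for home, so it sits level.
- **Position:** From the wrist camera the gauge centre is about 2 mm from the measured cradle centre, with its axis at -8.3°. The cradle itself measured about -8.1°.
- **Robot clear:** The gripper was open about 145 mm above the gauge at the end, with the wrist force near zero.
- **Failed check:** One of my automatic height measurements gave no value at one end because of missing pixels. I replaced it with the tip measurement above, reading those pixels by eye from the picture.
- **Other objects:** I did not move toward the blue gauge or the multiplier, but I took no final picture to confirm they are untouched.

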